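Free two bike suspension links from a ratchet clamp and tote them by size

TASK

Lift the ratchet pawl of the green clamp jig and leave it up, slide the clamp bar fully back to its stop, then take out the two alloy links and set each one down flat, bored side up, in the empty compartment of the red tote that fits its width. Set the links down, do not drop them, leave the clamp open, and do not knock over or shove the can, the bottle, the cup or the big link that is already in the tote.

Things in the scene. Friction and masses are not known exactly. Their poses are not given: they have to be found in the camera images.
- clamp: Green clamp jig, fixed. Plate 250 x 140 x 12 mm, x from -140 to 110 mm. Origin on the bench; own x runs from pawl to fixed jaw (the clamping direction), y across, z up. Fixed jaw: face at x = 86, 52 high, no lip. The two links lie on the plate (z = 12), long axis along x, centres at x = 50, y = +30 and -30; sides vary. Two cheeks 55 high at x = -115, y = +-26 carry the pawl.
- fixed_jaw (a point): Middle of the fixed jaw's top edge, at clamp (86, 0, 52) mm. Steel ears 10 mm long (x 76 to 86) and 44 mm high stand beside the links' far ends, so lift the links straight up.
- clamp_bar (a joint): Steel clamp bar, m. 0 = against the links; grows as it slides to the clamp's -x; stop at 0.040 = fully back. 3 N friction, no spring, stays put. Pawl down: a rack tooth stops it after 2 to 3 mm. Clamped, its face is at clamp x = 14 mm; 120 mm wide, 60 high; its lip reaches 10 mm over the link ends (underside z = 53), so links cannot be lifted until it is back.
- bar_post (a point): Centre of the upright black post on top of the clamp bar, to be pinched or pushed: 20 x 20 mm, sides along the clamp's x and y, 38 mm tall (19 mm up and down from this point). At clamp (5, 0, 79) mm when clamped; moves with the bar.
- pawl (a joint): Ratchet pawl hinge, rad. 0 = down in the rack; grows as its free end swings up; stop at 1.1. Clear of the rack teeth above about 0.25; well up above 0.7. The pivot is stiff (0.12 N m): the pawl stays where it is left.
- pawl_tab (a point): Centre of the upright steel thumb tab on the pawl: 12 mm thick (clamp's y), 24 long (x), 38 tall. Pawl down: at clamp (-63, 0, 69) mm. The hinge axis is along the clamp's y through (-115, 0, 42), so this point swings up and towards -x on a 58.6 mm radius; pinched across its thickness the tab can turn between the fingers.
- narrow_link: The narrow alloy suspension link: a solid bar with half-round ends, 70 mm long (own x), 22 mm wide (y), 40 mm high (z), with two brass-bushed bores seen on its top. About 0.14 kg. Origin at the centre of its underside.
- wide_link: The wide alloy link: the same shape and length, 70 x 36 x 40 mm, about 0.23 kg. Origin at the centre of its underside.
- big_link: A third, bigger link 70 x 48 x 40 mm that already lies in the third compartment of the tote; leave it. Origin at the centre of its underside.
- tote: Low red divided tote, fixed, 106 x 214 mm (own x, y), rim and dividers 16 mm high, floor 4 mm thick. Three compartments in a row along y, each 90 mm long in x: narrow (32 mm wide, centre y = +83), wide (46 wide, y = +14), largest (60 wide, y = -69, with the big link). Dividers 30 mm thick. Origin at the centre of its underside.
- narrow_slot (a point): Centre of the floor of the narrow compartment (90 x 32 mm inside, walls 12 mm above the floor), axes as the tote's: length along x.
- wide_slot (a point): Centre of the floor of the wide compartment (90 x 46 mm inside, walls 12 mm above the floor), axes as the tote's: length along x.
- spray_can: Yellow and white spray can, 50 mm diameter, 130 mm tall, standing; leave it. Origin at the centre of its underside.
- glue_bottle: White glue bottle with a red cap, 42 mm diameter, 110 mm tall, standing close to the tote; leave it. Origin at the centre of its underside.
- nipple_cup: Empty red cup, 64 mm across, 45 mm tall, standing close beside the clamp; leave it. Origin at the centre of its underside.
There are look-alikes about, which are no part of the job. What is shaped like the wide_link but blue or purple is not meant.

How it is judged:
By the outcome, as a careful person would: the job done as asked, in the order asked, and still so for the second after the job is handed in, with the robot touching nothing.
It also fails if it takes over 72 s, if anything falls off the work surface, if the arm or the gripper's body presses on something with over 40 N, if the wrist force passes 120 N, or if a joint passes its speed limit or range.

ROBOT

A 6-joint arm with a two-finger parallel gripper is mounted at the origin on the work surface. World frame = base frame: x ahead of the robot, y to its left, z up, the work surface at z = 0. Lengths are in mm, angles in rad, forces in N, time in s.
With the tool pointing down it reaches from about 300 to 775 mm from the base axis. Payload 14.6 kg.
Tool frame: the origin (TCP) lies midway between the tips of the shut fingers; the grasp point (between the pads) lies 19 mm behind it (grip_depth is the distance from the TCP to the grasp point, in mm); z points along the fingers, y is the direction in which the jaws open and shut (so a half turn about z gives the same grasp; the last joint's range is limited). The gripper opens to 94 mm and grips with 3 to 60 N. Pads are 16 mm wide; open, the fingers measure 119 mm over their backs; the gripper's body (75 mm by 177 mm) begins 78 mm behind the grasp point.
Start: joints at [-1.218, 0.3, 1.521, -0, 1.321, -0.067], TCP at [224.16, -502.237, 205.446] pointing down, gripper open.
Joint ranges: [-3.03, 3.03], [-0.79, 2.21], [0.23, 2.52], [-1.04, 4.18], [0, 3.07], [-2.55, 2.55]. Speed limits (rad/s): [2.22, 2.22, 2.57, 3.14, 3.14, 3.14].

INTERFACE

Orientations are given as [roll, pitch, yaw] about the fixed x, y, z axes, in that order (R = Rz(yaw) Ry(pitch) Rx(roll)).
In Python, from cell import read_state, camera, camera_info, sign_off, grip_depth gives the robot as it stands.
- The arm moves only by the tool drive_tool, never from a script. Its argument "motion" is one flat list of numbers, 4 for each row, row after row: the shift along the tool's x, y, z in mm, then the turn about the tool's z in rad. A call has 1 to 8 rows; each row shifts and turns the pose as measured when the row begins, along the tool's axes as they then stand; what a row does not reach is not made up. A row lasts 1/12 s, in which the tool goes at most 41.7 mm and 7.16 degrees, less where a joint would pass 70% of its speed; a pose out of reach is approached as far as the arm can. A call is refused whole if a number of a shift passes 41.7 or a number of a turn 0.125, either way. A call with a gripper value outside its range is refused whole. "jaw" is the closure, from 0 (fully open) to 1 (shut), set as the call begins (left out, the last holds). The fingers move at their own pace and stop on an object; "grip_force" is the grip in N (left out, the last holds). Time passes only in rows, so rows that do not move let the fingers close. It gives the time, the measured TCP pose, the force and the opening at its end, in the units of the state.
- read_state(): the state, without advancing time (a new reading comes with each control period).
- camera(name): name is "side" or "top"; returns the picture (400x640x3 uint8, red, green, blue); there is no depth.
- camera_info(name): a dict with "fovy" (degrees; the focal length in pixels is half the picture's height over the tangent of half this angle, whatever the lens; pixels are square), "cx", "cy" (the principal point, pixels), "camera_from_world" (4x4, takes a point from world to camera coordinates). Camera axes: x right, y up, looking along -z (the intrinsics and any distortion apply to the point x, -y, -z); pixel columns grow to the right and rows downward; lengths in mm; the calibration is good to about 2 mm. A picture is of the moment at which its call begins. camera_info takes no time and is no camera call.
- sign_off(): hands the job in, once; it reports no verdict.
The state is a dict: "clock": time; "joints": joint angles; "qd": joint speeds; "effort": joint torques, N m; "eef_pos": TCP position; "eef_rot": TCP orientation; "wrist_force": force on the tool from outside, world axes, zero at the start; "moment": the same for the moment, N m; "finger_gap": finger opening in mm.
Only numpy, scipy, OpenCV 4.12 (cv2) and the standard library are available. Lean on these libraries where they do the work, as an engineer would, in place of code of your own. Each camera call takes 0.05 s, during which the arm holds its last target. There are 200 camera calls.

## Working session

There is one attempt and no reset: what is moved stays moved. The work goes in short steps, Python scripts to look and compute and a tool call to move; the robot and the scene stay as the last step left them, time stands still between calls to the robot, and variables do not carry over. Pictures are saved under pics/ and viewed, on a budget of 10 in all, crops included, one or two more only if the job needs it, and the job is handed in when it is done.

Besides the shell and the picture viewer there is one more tool, called after "Call:" as name(argument=value, ...), one argument or row to a line, values as JSON. drive_tool: Moves the arm, as the interface text tells. Its arguments: {"type":"object","properties":{"motion":{"type":"array","items":{"type":"number"}},"jaw":{"type":"number"},"grip_force":{"type":"number"}},"required":["motion"]}

```bash
ls; mkdir -p pics; python3 - <<'E'
from cell import *
import cv2
s=read_state();print(s)
for n in("top","side"):
    im=camera(n);cv2.imwrite(f"pics/{n}0.png",im[:,:,::-1]);i=camera_info(n);print(n,i)
E
```

```text
pics
{'clock': 0.0, 'joints': array([-1.21761872e+00,  3.00460474e-01,  1.52158023e+00, -6.50080791e-06,
        1.32069322e+00, -6.66247791e-02]), 'qd': array([ 1.02475699e-03,  3.27269588e-04,  8.81342221e-05, -2.15492106e-03,
       -4.15829228e-04,  2.09619277e-03]), 'effort': array([ 3.90716332e-04, -5.31806874e+01, -3.52736342e+01,  7.08390889e-02,
        2.44322070e-02, -5.12011843e-05]), 'eef_pos': array([ 224.06186966, -502.00531034,  204.89251896]), 'eef_rot': array([-3.14045350e+00, -6.96976272e-05,  4.19803957e-01]), 'wrist_force': array([-0.14042735,  0.09874403, -0.67860139]), 'moment': array([-0.01205869,  0.05159557,  0.00469306]), 'finger_gap': 94.06775104993405}
top {'fovy': 45.42804518174979, 'cx': 318.58207962752647, 'cy': 197.3106230110512, 'camera_from_world': array([[ 2.49853219e-02, -9.99687698e-01,  4.90919267e-04,
        -7.08526376e+00],
       [ 9.97043385e-01,  2.49549212e-02,  7.26755877e-02,
        -6.18097557e+02],
       [-7.26651418e-02, -1.32635514e-03,  9.97355512e-01,
        -1.43712962e+03],
       [ 0.00000000e+00,  0.00000000e+00,  0.00000000e+00,
         1.00000000e+00]])}
side {'fovy': 50.27944502935064, 'cx': 315.38876888295414, 'cy': 199.47734492510386, 'camera_from_world': array([[-8.87697074e-01, -4.60014741e-01, -1.95023550e-02,
         5.49075761e+02],
       [ 2.70616468e-01, -5.55544224e-01,  7.86217109e-01,
        -2.16227922e+02],
       [-3.72505881e-01,  6.92644969e-01,  6.17642547e-01,
        -8.25013566e+02],
       [ 0.00000000e+00,  0.00000000e+00,  0.00000000e+00,
         1.00000000e+00]])}
```

View pics/top0.png

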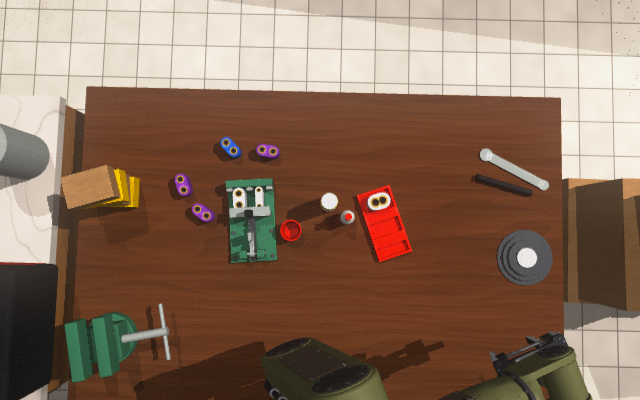

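View pics/side0.png

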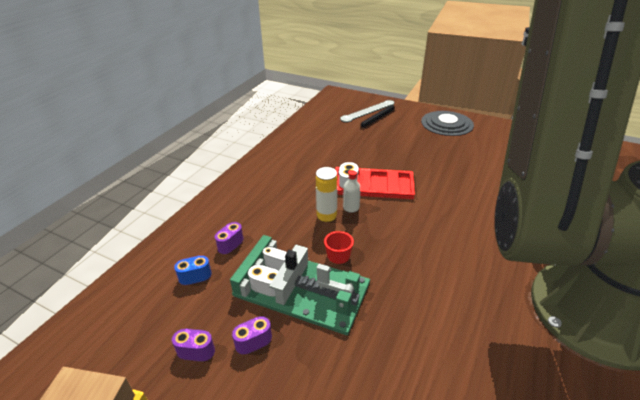

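The top view shows the clamp at about (226–277, 179–262) and the tote at (357–411, 186–262). The links are at (239, 198) and (259, 197), the pawl at (252, 232), the can at (329, 201), the bottle at (347, 216) and the cup at (291, 230). The side view shows the same layout, with the bar post at (291, 258).

```bash
cat > h.py <<'E'
import numpy as np, cv2
from cell import *
def K(n):
    i=camera_info(n);f=200/np.tan(np.radians(i["fovy"])/2)
    return f,i["cx"],i["cy"],np.array(i["camera_from_world"])
def ray(n,uv):
    f,cx,cy,T=K(n);uv=np.atleast_2d(np.asarray(uv,float))
    d=np.c_[(uv[:,0]-cx)/f,-(uv[:,1]-cy)/f,-np.ones(len(uv))]
    return -T[:3,:3].T@T[:3,3], d@T[:3,:3]
def cast(n,uv,z):
    o,d=ray(n,uv);return o+d*((z-o[2])/d[:,2])[:,None]
def proj(n,p):
    f,cx,cy,T=K(n);p=np.atleast_2d(p)@T[:3,:3].T+T[:3,3]
    return np.c_[cx-f*p[:,0]/p[:,2],cy+f*p[:,1]/p[:,2]]
def tri(uvt,uvs):
    (o,d),(p,e)=ray("top",uvt),ray("side",uvs);d=d[0]/np.linalg.norm(d);e=e[0]/np.linalg.norm(e)
    a,b=np.linalg.lstsq(np.c_[d,-e],p-o,rcond=None)[0];q,r=o+a*d,p+b*e
    return (q+r)/2,np.linalg.norm(q-r)
def grab(n,name):
    im=camera(n)[:,:,::-1].copy();cv2.imwrite(f"pics/{name}.png",im);return im
def mask(im,lo,hi):
    return cv2.inRange(cv2.cvtColor(im,cv2.COLOR_BGR2HSV),lo,hi)
E
python3 - <<'E'
from h import *
im=cv2.imread("pics/top0.png");print([k for k in camera_info("top")])
def rect(m,z,x0,x1,y0,y1,name):
    w=np.zeros_like(m);w[y0:y1,x0:x1]=m[y0:y1,x0:x1]
    w=cv2.morphologyEx(w,cv2.MORPH_OPEN,np.ones((2,2)))
    c=np.vstack(cv2.findContours(w,cv2.RETR_EXTERNAL,cv2.CHAIN_APPROX_NONE)[0])[:,0]
    P=cast("top",c,z)[:,:2].astype(np.float32)
    r=cv2.minAreaRect(P);print(name,r,"\n",cv2.boxPoints(r).round(1).tolist(), np.degrees(0));return r
rect(mask(im,(60,80,20),(90,255,255)),12,220,285,170,270,"clamp")
red=cv2.bitwise_or(mask(im,(0,150,60),(8,255,255)),mask(im,(172,150,60),(180,255,255)))
rect(red,16,352,420,180,270,"tote")
rect(red,45,278,305,215,245,"cup")
print("can",cast("top",(329,201),130),"bottle",cast("top",(347.5,216),110))
a=cv2.resize(im[170:270,215:310],None,fx=4,fy=4,interpolation=cv2.INTER_CUBIC)
b=cv2.resize(im[170:270,315:420],None,fx=4,fy=4,interpolation=cv2.INTER_CUBIC)
cv2.imwrite("pics/z1.png",np.hstack([a,b]))
s=cv2.imread("pics/side0.png");cv2.imwrite("pics/z2.png",cv2.resize(s[150:335,220:420],None,fx=3.2,fy=3.2,interpolation=cv2.INTER_CUBIC))
E
```

```text
['fovy', 'cx', 'cy', 'camera_from_world']
clamp ((541.5064086914062, 210.93959045410156), (250.6781463623047, 143.80023193359375), 4.679214954376221) 
 [[410.70001220703125, 272.3999938964844], [422.5, 129.10000610351562], [672.2999877929688, 149.5], [660.5999755859375, 292.79998779296875]] 0.0
tote ((541.44140625, -191.0076446533203), (217.697998046875, 123.23374938964844), 19.81309700012207) 
 [[418.20001220703125, -169.89999389648438], [459.8999938964844, -285.8999938964844], [664.7000122070312, -212.10000610351562], [623.0, -96.0999984741211]] 0.0
cup ((514.9119873046875, 86.88011932373047), (62.692222595214844, 62.9095344543457), 1.4323678016662598) 
 [[482.79998779296875, 117.5], [484.3999938964844, 54.70000076293945], [547.0, 56.20000076293945], [545.5, 119.0999984741211]] 0.0
can [[600.52858706 -21.48347462 130.        ]] bottle [[560.14008541 -75.85886067 110.        ]]
```

View pics/z1.png

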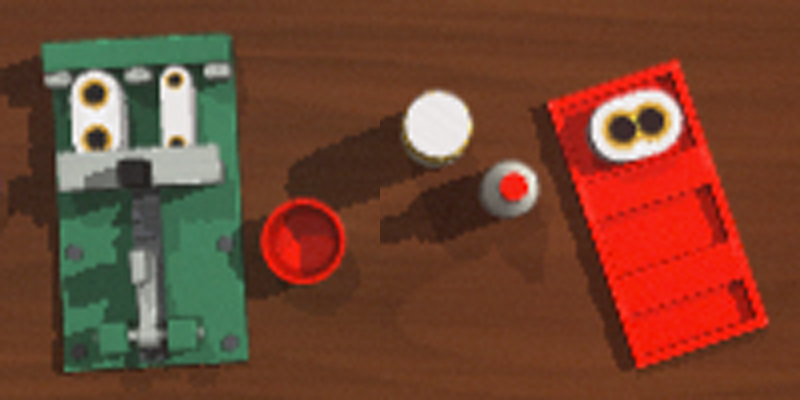

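View pics/z2.png

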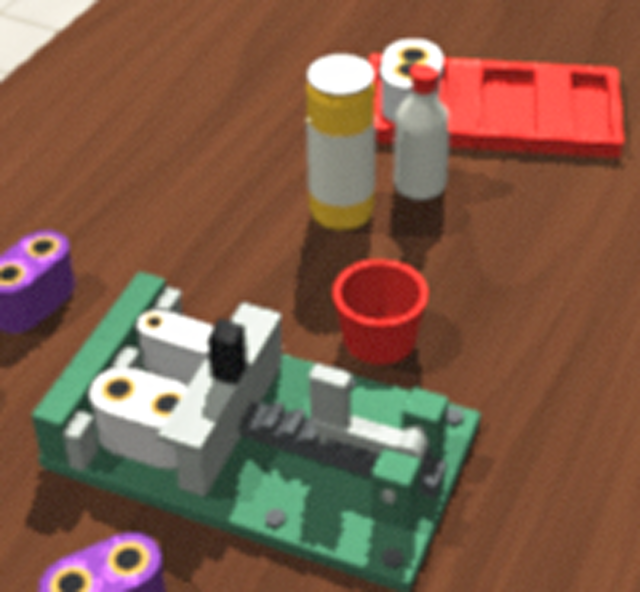

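The zoomed views show the wide link on the clamp's +y side (image left) and the narrow link on its −y side. The tote's empty slots are in the lower part of its image, with the big link at the top. Next I'll fit both poses from corner points in the two views.

```bash
cat > fit.py <<'E'
from h import *
from scipy.optimize import least_squares
zt=lambda X,Y,o=215:(o+(X+.5)/4-.5,170+(Y+.5)/4-.5)
zs=lambda X,Y:(220+(X+.5)/3.2-.5,150+(Y+.5)/3.2-.5)
def W(p,q):
    c,s=np.cos(p[2]),np.sin(p[2]);q=np.atleast_2d(np.asarray(q,float))
    return np.c_[p[0]+c*q[:,0]-s*q[:,1],p[1]+s*q[:,0]+c*q[:,1],q[:,2]]
def fit(obs,p0):
    f=lambda p:np.concatenate([(proj(n,W(p,q))[0]-uv) for n,q,uv in obs])
    r=least_squares(f,p0,loss="soft_l1");return r.x,f(r.x).reshape(-1,2).round(1)
if __name__=="__main__":
    C=[("top",(-140,70,12),zt(63,372)),("top",(-140,-70,12),zt(247,358)),("top",(110,-70,52),zt(232,34)),("top",(110,70,52),zt(42,44)),
    ("top",(5,0,98),zt(134,174)),("side",(110,70,52),zs(35,412)),("side",(110,-70,52),zs(148,273)),("side",(-140,-70,12),zs(480,412)),("side",(5,0,98),zs(227,325)),("side",(-63,0,88),zs(331,374))]
    p,r=fit(C,(555,210,.08));print("clamp",p.round(3),r.tolist())
    o=220
    T=[("top",(53,-107,16),zt(547,103,o)),("top",(-53,-107,16),zt(680,62,o)),("top",(-53,107,16),zt(768,323,o)),("top",(53,107,16),zt(640,368,o))]
    # tote: y axis points down-right in image; x to left of image (+y world)
    T=[(a,b,c) for a,b,c in T]
    S=[("side",(-53,107,16),zs(621,67)),("side",(53,107,16),zs(621,140))]
    t,r=fit(T,(541,-190,1.9));print("tote top only",t.round(3),r.tolist())
    t,r=fit(T+S,t);print("tote",t.round(3),r.tolist())
    np.save("pose.npy",[p,t])
    inv=lambda p,w:W((0,0,-p[2]),np.r_[w[0]-p[0],w[1]-p[1],0])[0,:2].round(1)
    print("cup in clamp",inv(p,(515,87)),"bottle in tote",inv(t,(560,-76)))
    for n,q in dict(tab=(-63,0,75),up=(-104,0,99),post=(5,0,79),postback=(-35,0,79),wide=(50,30,12),narrow=(50,-30,12)).items():print(n,W(p,q).round(1))
    for n,q in dict(nslot=(0,83,4),wslot=(0,14,4)).items():print(n,W(t,q).round(1))
E
sed -i 's/ o=220/ o=315-95/' fit.py; python3 fit.py
```

```text
clamp [5.56321e+02 2.09853e+02 6.90000e-02] [[0.6, 0.3], [0.6, 1.8], [0.0, -0.2], [0.9, -0.7], [0.1, 0.1], [-2.0, 0.2], [-2.8, -1.2], [1.0, 0.7], [0.2, 1.8], [0.0, -0.1]]
tote top only [ 545.092 -194.336    1.918] [[0.2, -0.1], [-0.4, -0.7], [0.6, 0.4], [-0.4, 0.3]]
tote [ 544.806 -195.349    1.92 ] [[0.5, 0.1], [-0.1, -0.6], [1.0, 0.5], [0.1, 0.4], [-1.8, 0.8], [0.2, 1.1]]
cup in clamp [ -49.7 -119.7] bottle in tote [107.  -55.1]
tab [[493.5 205.5  75. ]]
up [[452.6 202.7  99. ]]
post [[561.3 210.2  79. ]]
postback [[521.4 207.4  79. ]]
wide [[604.1 243.2  12. ]]
narrow [[608.3 183.4  12. ]]
nslot [[ 466.8 -223.7    4. ]]
wslot [[ 531.7 -200.1    4. ]]
```

Call:
drive_tool(
  motion=[28,-28,0,0.117,25,-31,0,0.117,21,-34,0,0.117,17,-36,0,0,17,-36,0,0,17,-36,0,0,17,-36,0,0,17,-36,0,0],
  jaw=0.5,
)

```text
clock: 0.77
eef_pos: [341.2, -198.4, 201.6]
eef_rot: [-3.136, 0.003, 0.046]
wrist_force: [0.5, 0.2, -0.8]
finger_gap: 47.4
```

```bash
cat > go.py <<'E'
from h import *
import sys
# go.py x y z yaw : remaining shift in tool axes, turn about tool z
def go(x,y,z,yaw):
    s=read_state();R=cv2.Rodrigues(np.zeros(3))[0]
    from scipy.spatial.transform import Rotation as Ro
    R=Ro.from_euler("xyz",s["eef_rot"])
    d=np.array([x,y,z])-s["eef_pos"]
    print("t%.2f"%s["clock"],"tool shift",R.inv().apply(d).round(1),"turn %.3f"%(s["eef_rot"][2]-yaw),"pos",s["eef_pos"].round(1),"rot",s["eef_rot"].round(3),"gap %.1f"%s["finger_gap"],"F",s["wrist_force"].round(1),"q6 %.2f"%s["joints"][5])
    # shift in the axes of the final yaw
    print("in final-yaw axes",Ro.from_euler("xyz",[np.pi,0,yaw]).inv().apply(d).round(1))
go(*map(float,sys.argv[1:]))
E
python3 go.py 493.5 205.5 120 .07
```

```text
t0.77 tool shift [ 170.9 -396.1   83.3] turn -0.024 pos [ 341.2 -198.4  201.6] rot [-3.136e+00  3.000e-03  4.600e-02] gap 47.4 F [ 0.5  0.2 -0.8] q6 0.90
in final-yaw axes [ 180.2 -392.3   81.6]
```

Call:
drive_tool(
  motion=[16,-38,0,-0.024,16,-38,0,0,16,-38,0,0,16,-38,0,0,16,-38,0,0,16,-38,0,0,16,-38,0,0,16,-38,0,0],
)

```text
clock: 1.43
eef_pos: [445.0, 118.6, 203.1]
eef_rot: [-3.136, 0.002, 0.07]
wrist_force: [0.8, -0.5, 0.3]
finger_gap: 47.0
```

```bash
python3 go.py 493.5 205.5 120 .07
```

```text
t1.43 tool shift [ 54.7 -82.8  83.5] turn 0.000 pos [445.  118.6 203.1] rot [-3.136e+00  2.000e-03  7.000e-02] gap 47.0 F [ 0.8 -0.5  0.3] q6 1.68
in final-yaw axes [ 54.5 -83.3  83.1]
```

Call:
drive_tool(
  motion=[18,-28,10,0,18,-28,28,0,18,-27,28,0,0,0,17,0,0,0,0,0],
)

```text
clock: 1.85
eef_pos: [492.4, 213.8, 120.2]
eef_rot: [-3.135, 0.0, 0.078]
wrist_force: [-0.1, 0.6, -1.5]
finger_gap: 46.9
```

```bash
python3 go.py 493.5 205.5 120 .07; python3 - <<'E'
from h import *
t=grab("top","t1");s=grab("side","s1")
a=cv2.resize(t[170:270,215:310],None,fx=4,fy=4,interpolation=cv2.INTER_CUBIC)
b=cv2.resize(s[220:340,225:375],None,fx=10/3,fy=10/3,interpolation=cv2.INTER_CUBIC)[:400]
cv2.imwrite("pics/z3.png",np.hstack([a,b][:2])[:,:800])
E
```

```text
t1.85 tool shift [0.4 8.4 0.1] turn 0.008 pos [492.4 213.8 120.2] rot [-3.135  0.     0.078] gap 46.9 F [-0.1  0.6 -1.5] q6 1.83
in final-yaw axes [0.5 8.4 0.2]
```

View pics/z3.png

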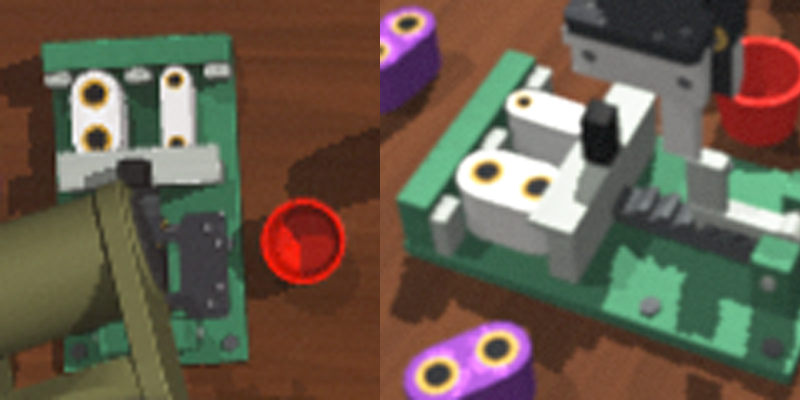

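The arm covers the pawl in the top view. In the side view a finger tip is at about zoom (680, 150) and the tab top at (710, 158). I'll compare those with the projected TCP and tips.

```bash
python3 - <<'E'
from h import *
s=read_state();p=s["eef_pos"];ps=s["eef_rot"][2];y=np.array([np.sin(ps),-np.cos(ps),0]);x=np.array([np.cos(ps),np.sin(ps),0])
for k in(-23.5,-36,0,23.5,36):
    for e in(-8,8):
        print(k,e,((proj("side",p+k*y+e*x)[0]-(225,220))*10/3+380*np.array([1,0])).round(0))
print(-K("side")[3][:3,:3].T@K("side")[3][:3,3])
from fit import W
P=np.load("pose.npy")[0]
for q in[(-63,0,88),(-51,6,88),(-75,6,88),(-75,-6,88),(-51,-6,88),(5,0,98)]:print(q,((proj("side",W(P,q))[0]-(225,220))*10/3+[380,0]).round(0))
E
```

```text
-23.5 -8 [697. 153.]
-23.5 8 [670. 145.]
-36 -8 [688. 169.]
-36 8 [661. 161.]
0 -8 [714. 124.]
0 8 [687. 116.]
23.5 -8 [729.  96.]
23.5 8 [703.  88.]
36 -8 [737.  81.]
36 8 [711.  74.]
[238.60537831 703.90026692 690.2738415 ]
(-63, 0, 88) [707. 155.]
(-51, 6, 88) [684. 156.]
(-75, 6, 88) [723. 168.]
(-75, -6, 88) [731. 154.]
(-51, -6, 88) [692. 142.]
(5, 0, 98) [599. 110.]
```

Call:
drive_tool(
  motion=[0,8,0,0.008,0,0,30,0,0,0,24,0,0,0,8,0,0,0,0,0],
)

```text
clock: 2.37
eef_pos: [498.2, 201.5, 68.8]
eef_rot: [-3.132, -0.016, 0.063]
wrist_force: [0.4, 0.1, 0.4]
finger_gap: 47.0
```

```bash
python3 go.py 493.5 205.5 57 .07
```

```text
t2.37 tool shift [-4.6 -4.2 11.7] turn -0.007 pos [498.2 201.5  68.8] rot [-3.132 -0.016  0.063] gap 47.0 F [0.4 0.1 0.4] q6 1.82
in final-yaw axes [-4.4 -4.4 11.8]
```

Call:
drive_tool(
  motion=[-4.5,-4,6,0,0,0,6,-0.007,0,0,0,0,0,0,0,0],
)

```text
clock: 2.7
eef_pos: [495.2, 204.8, 60.7]
eef_rot: [-3.13, -0.022, 0.068]
wrist_force: [0.2, 0.2, -0.2]
finger_gap: 47.1
```

```bash
python3 go.py 493.5 205.5 57 .07
```

```text
t2.70 tool shift [-1.7 -0.8  3.7] turn -0.002 pos [495.2 204.8  60.7] rot [-3.13  -0.022  0.068] gap 47.1 F [ 0.2  0.2 -0.2] q6 1.82
in final-yaw axes [-1.6 -0.8  3.7]
```

Call:
drive_tool(
  motion=[-2,-1,4,0,0,0,0,0,0,0,0,0,0,0,0,0,0,0,0,0,0,0,0,0],
  jaw=1,
  grip_force=12,
)

```text
clock: 3.2
eef_pos: [493.7, 206.2, 58.0]
eef_rot: [-3.13, -0.025, 0.069]
wrist_force: [0.7, -1.8, -0.8]
finger_gap: 12.0
```

```bash
python3 go.py 493.5 205.5 57 .07
```

```text
t3.20 tool shift [-0.3  0.7  1. ] turn -0.001 pos [493.7 206.2  58. ] rot [-3.13  -0.025  0.069] gap 12.0 F [ 0.7 -1.8 -0.8] q6 1.82
in final-yaw axes [-0.2  0.7  1. ]
```

Call:
drive_tool(
  motion=[-4.7,0,-6.2,0,-5.6,0,-5.6,0,-6.1,0,-4.8,0,-6.7,0,-4.1,0,0,0,0,0],
)

```text
clock: 3.62
eef_pos: [467.9, 204.1, 79.8]
eef_rot: [-3.13, -0.026, 0.069]
wrist_force: [-0.4, -0.2, -4.0]
finger_gap: 12.1
```

```bash
python3 go.py 470.6 203.9 78.7 .07
```

```text
t3.62 tool shift [2.6 0.4 1.1] turn -0.001 pos [467.9 204.1  79.8] rot [-3.13  -0.026  0.069] gap 12.1 F [-0.4 -0.2 -4. ] q6 1.84
in final-yaw axes [2.6 0.4 1.1]
```

Call:
drive_tool(
  motion=[-7,0,-2.6,0,-7,0,-1.8,0,-7,0,-1,0,-5,0,-0.4,0,0,0,0,0],
)

```text
clock: 4.03
eef_pos: [439.4, 201.9, 86.3]
eef_rot: [-3.13, -0.028, 0.069]
wrist_force: [3.5, 0.8, -6.8]
finger_gap: 12.2
```

Call:
drive_tool(
  motion=[0,0,0,0,0,0,0,0,0,0,0,0,0,0,0,0],
  jaw=0.6,
)

```text
clock: 4.37
eef_pos: [438.5, 202.0, 86.3]
eef_rot: [-3.13, -0.026, 0.069]
wrist_force: [-0.1, -0.3, -0.2]
finger_gap: 35.1
```

```bash
python3 go.py 470.6 203.9 78.7 .07
```

```text
t4.37 tool shift [32.   0.4  8.5] turn -0.001 pos [438.5 202.   86.3] rot [-3.13  -0.026  0.069] gap 35.1 F [-0.1 -0.3 -0.2] q6 1.85
in final-yaw axes [32.2  0.4  7.6]
```

Call:
drive_tool(
  motion=[0,0,-30,0,0,0,-25,0,30,0,0,0,35,0,0,0,35,0,0,0,15,0,0,0,0,0,0,0],
)

```text
clock: 4.95
eef_pos: [555.7, 209.4, 147.0]
eef_rot: [-3.129, -0.025, 0.069]
wrist_force: [-1.1, -0.7, -0.6]
finger_gap: 37.4
```

```bash
python3 go.py 561.3 210.2 66 .07;  python3 - <<'E'
from h import *
s=grab("side","s2")
cv2.imwrite("pics/z4.png",cv2.resize(s[200:340,225:385],None,fx=4,fy=4,interpolation=cv2.INTER_CUBIC))
E
```

```text
t4.95 tool shift [ 3.6  0.6 81.1] turn -0.001 pos [555.7 209.4 147. ] rot [-3.129 -0.025  0.069] gap 37.4 F [-1.1 -0.7 -0.6] q6 1.79
in final-yaw axes [ 5.6 -0.4 81. ]
```

View pics/z4.png

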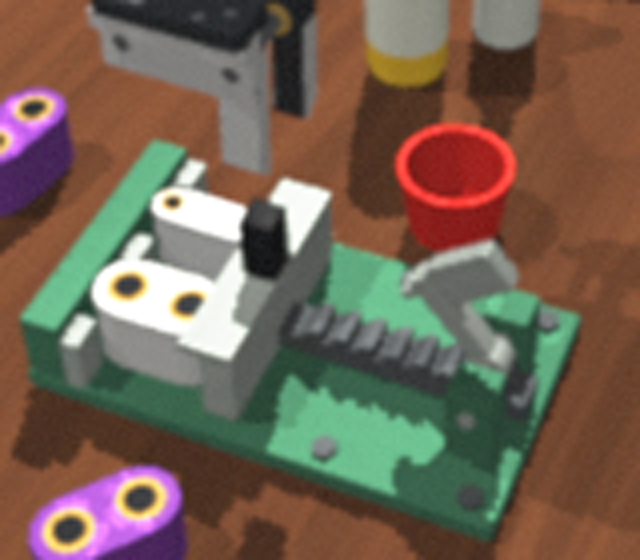

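The pawl is well up, with its tab at (465, 265), and the post top is at (265, 210). I'll descend onto the post.

Call:
drive_tool(
  motion=[4,0.5,0,0,0,0,15,0,0,0,15,0,0,0,10,0,0,0,0,0],
  jaw=0.5,
)

```text
clock: 5.42
eef_pos: [556.7, 209.7, 105.7]
eef_rot: [-3.129, -0.023, 0.07]
wrist_force: [-1.2, -0.9, -0.5]
finger_gap: 46.9
```

```bash
python3 go.py 561.3 210.2 66 .07
```

```text
t5.42 tool shift [ 3.8  0.4 39.8] turn 0.000 pos [556.7 209.7 105.7] rot [-3.129 -0.023  0.07 ] gap 46.9 F [-1.2 -0.9 -0.5] q6 1.79
in final-yaw axes [ 4.7 -0.1 39.7]
```

Call:
drive_tool(
  motion=[4,0.5,14,0,1,0,14,0,0,0,10,0,0,0,2,0,0,0,0,0],
)

```text
clock: 5.83
eef_pos: [561.6, 210.7, 65.4]
eef_rot: [-3.129, -0.023, 0.071]
wrist_force: [-0.3, 0.3, 0.3]
finger_gap: 46.9
```

Call:
drive_tool(
  motion=[0,0,0,0,0,0,0,0,0,0,0,0,0,0,0,0],
  jaw=1,
  grip_force=15,
)

```text
clock: 6.17
eef_pos: [562.0, 211.0, 67.1]
eef_rot: [-3.129, -0.025, 0.071]
wrist_force: [-0.9, -0.0, -0.2]
finger_gap: 23.8
```

```bash
python3 go.py 561.3 210.2 66 .07
```

```text
t6.17 tool shift [-0.7  0.7  1. ] turn 0.001 pos [562.  211.   67.1] rot [-3.129 -0.025  0.071] gap 23.8 F [-0.9 -0.  -0.2] q6 1.79
in final-yaw axes [-0.7  0.7  1.1]
```

Still closing, so I'll let it settle and then slide back.

Call:
drive_tool(
  motion=[0,0,0,0,0,0,0,0,-6,0,0,0,-6,0,0,0,-6,0,0,0,-6,0,0,0,0,0,0,0],
)

```text
clock: 6.75
eef_pos: [536.8, 209.7, 67.3]
eef_rot: [-3.128, -0.029, 0.072]
wrist_force: [1.5, 0.3, -5.1]
finger_gap: 19.8
```

```bash
python3 go.py 522.1 208.2 66 .07
```

```text
t6.75 tool shift [-14.8   0.5   0.8] turn 0.002 pos [536.8 209.7  67.3] rot [-3.128 -0.029  0.072] gap 19.8 F [ 1.5  0.3 -5.1] q6 1.80
in final-yaw axes [-14.8   0.5   1.3]
```

Call:
drive_tool(
  motion=[-5,0,0,0,-5,0,0,0,-4,0,0,0,-2,0,0,0,-2,0,0,0,-2,0,0,0],
)

```text
clock: 7.25
eef_pos: [519.4, 208.4, 67.7]
eef_rot: [-3.127, -0.042, 0.072]
wrist_force: [16.9, 2.2, -10.0]
finger_gap: 19.9
```

Call:
drive_tool(
  motion=[-2,0,0,0,-2,0,0,0,-2,0,0,0],
)

```text
clock: 7.5
eef_pos: [517.7, 208.3, 68.0]
eef_rot: [-3.125, -0.056, 0.071]
wrist_force: [17.0, 3.4, -11.8]
finger_gap: 19.8
```

Call:
drive_tool(
  motion=[0,0,0,0,0,0,0,0,0,0,0,0,0,0,-20,0,0,0,-35,0,0,0,-35,0,0,0,-20,0,0,0,0,0],
  jaw=0.5,
)

```text
clock: 8.17
eef_pos: [507.8, 205.5, 180.5]
eef_rot: [-3.125, -0.046, 0.071]
wrist_force: [0.4, -1.0, 0.5]
finger_gap: 46.7
```

```bash
python3 go.py 604.1 243.2 120 .07;  python3 - <<'E'
from h import *
s=grab("side","s3");t=grab("top","t3")
b=cv2.resize(s[215:335,225:375],None,fx=10/3,fy=10/3,interpolation=cv2.INTER_CUBIC)[:400]
a=cv2.resize(t[170:270,215:290],None,fx=4,fy=4,interpolation=cv2.INTER_CUBIC)
cv2.imwrite("pics/z5.png",np.hstack([a,b]))
E
```

```text
t8.17 tool shift [ 95.9 -29.7  65.5] turn 0.001 pos [507.8 205.5 180.5] rot [-3.125 -0.046  0.071] gap 46.7 F [ 0.4 -1.   0.5] q6 1.81
in final-yaw axes [ 98.7 -30.8  60.5]
```

View pics/z5.png

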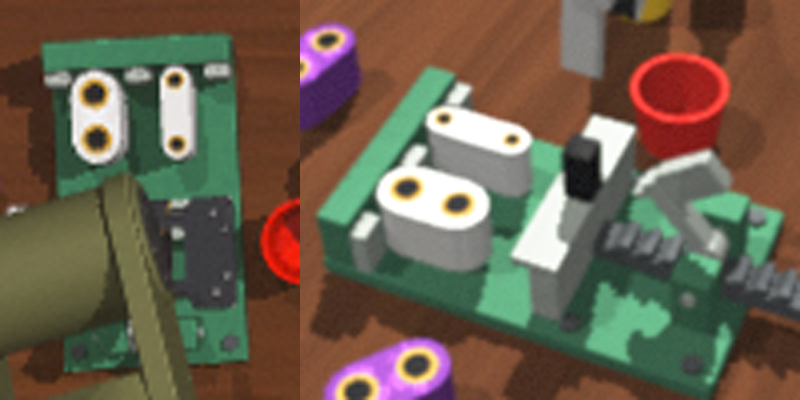

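The bar is back, with its post at (583, 150) in the zoom and a clear gap to both links. The pawl is up at (685, 175). Bores show at top-zoom (95, 93), (96, 139) and (175, 79), (176, 145). Now I'll compute the link positions and check the bar.

```bash
python3 - <<'E'
from h import *
from fit import W
t=cv2.imread("pics/t3.png");P=np.load("pose.npy")[0]
inv=lambda w:W((0,0,-P[2]),np.r_[w[0]-P[0],w[1]-P[1],0])[0,:2].round(1)
zt=lambda X,Y:(215+(X+.5)/4-.5,170+(Y+.5)/4-.5)
zs=lambda X,Y:(225+(X-300+.5)*.3-.5,215+(Y+.5)*.3-.5)
for n,a,b,c,d in[("wide",(95,93),(96,139),(407,188),(458,203)),("narrow",(175,79),(176,145),(444,118),(512,139))]:
    w=cast("top",[zt(*a),zt(*b)],52);s=cast("side",[zs(*c),zs(*d)],52)
    for k,q in(("top",w),("side",s)):m=q.mean(0);e=q[0]-q[1];print(n,k,m.round(1),inv(m),"yaw %.3f"%np.arctan2(e[1],e[0]))
m=cast("side",[zs(583,144)],98)[0];print("post",m,inv(m))
# link masks, white blobs in top, plane z=52
g=mask(t,(0,0,170),(180,60,255))[170:215,225:275]
n,l,st,ce=cv2.connectedComponentsWithStats(g)
for i in range(1,n):
    if st[i,4]>40:
        c=cv2.findContours((l==i).astype(np.uint8),0,1)[0][0][:,0]+[225,170]
        r=cv2.minAreaRect(cast("top",c,52)[:,:2].astype(np.float32));print(st[i,4],[np.round(v,1) for v in r],inv(r[0]))
E
```

```text
wide top [606.  247.8  52. ] [52.2 34.4] yaw 0.059
wide side [605.5 244.1  52. ] [51.4 30.8] yaw 0.104
narrow top [610.5 188.1  52. ] [ 52.6 -25.5] yaw 0.049
narrow side [610.3 184.1  52. ] [ 52.1 -29.4] yaw 0.066
post [522.54838665 205.40848694  98.        ] [-34.   -2.1]
127 [array([609.4, 188. ]), array([66.1, 21. ]), np.float64(1.9)] [ 51.5 -25.4]
151 [array([605. , 246.3]), array([66.1, 35.9]), np.float64(2.2)] [51.1 33. ]
```

Call:
drive_tool(
  motion=[33,-11,0,0,33,-11,0,0,30,-11,0,0,0,0,10,0,0,0,20,0,0,0,20,0,0,0,0,0],
  jaw=0.42,
)

```text
clock: 8.85
eef_pos: [599.3, 245.6, 113.5]
eef_rot: [-3.131, -0.022, 0.071]
wrist_force: [-0.0, -0.9, -1.1]
finger_gap: 54.5
```

```bash
python3 go.py 605 245.5 70 .07
```

```text
t8.85 tool shift [ 4.7  1.  43.6] turn 0.001 pos [599.3 245.6 113.5] rot [-3.131 -0.022  0.071] gap 54.5 F [-0.  -0.9 -1.1] q6 1.83
in final-yaw axes [ 5.7  0.5 43.5]
```

Call:
drive_tool(
  motion=[5,0,15,0,0,0,20,0,0,0,15,0,0,0,15,0,0,0,0,0],
)

```text
clock: 9.27
eef_pos: [601.7, 245.5, 41.8]
eef_rot: [-3.133, -0.012, 0.071]
wrist_force: [-0.8, 0.4, -0.1]
finger_gap: 54.1
```

```bash
python3 go.py 605 245.5 29 .07
```

```text
t9.27 tool shift [ 3.1  0.3 12.8] turn 0.001 pos [601.7 245.5  41.8] rot [-3.133 -0.012  0.071] gap 54.1 F [-0.8  0.4 -0.1] q6 1.83
in final-yaw axes [ 3.3  0.2 12.8]
```

Call:
drive_tool(
  motion=[3,0,8,0,0,0,5,0,0,0,0,0,0,0,0,0],
)

```text
clock: 9.6
eef_pos: [604.8, 245.7, 29.0]
eef_rot: [-3.133, -0.012, 0.071]
wrist_force: [-0.2, -0.5, 0.3]
finger_gap: 54.4
```

Call:
drive_tool(
  motion=[0,0,0,0,0,0,0,0,0,0,0,0,0,0,0,0,0,0,0,0],
  jaw=1,
  grip_force=5,
)

```text
clock: 10.02
eef_pos: [605.5, 246.0, 31.2]
eef_rot: [-3.132, -0.014, 0.071]
wrist_force: [0.1, 0.3, -2.3]
finger_gap: 36.1
```

```bash
python3 go.py 605 245.5 29 .07
```

```text
t10.02 tool shift [-0.6  0.5  2.2] turn 0.001 pos [605.5 246.   31.2] rot [-3.132 -0.014  0.071] gap 36.1 F [ 0.1  0.3 -2.3] q6 1.82
in final-yaw axes [-0.5  0.5  2.2]
```

Call:
drive_tool(
  motion=[0,0,0,0,0,0,0,0,0,0,-12,0,0,0,-25,0,0,0,-35,0,0,0,-40,0,0,0,-40,0],
  grip_force=25,
)

```text
clock: 10.6
eef_pos: [599.2, 242.9, 180.6]
eef_rot: [-3.137, 0.004, 0.071]
wrist_force: [1.0, 0.4, -3.0]
finger_gap: 35.7
```

```bash
python3 go.py 531.7 -200.1 185 1.92; python3 - <<'E'
from h import *
im=grab("top","t4");t=cv2.imread("pics/top0.png")
from fit import W
# slots: refine wide/narrow slot centres from top view: dark-red walls/edges
T=np.load("pose.npy")[1];
for q in[(53,-107,16),(-53,-107,16),(-53,107,16),(53,107,16),(45,37,16),(-45,37,16),(-45,-9,16),(45,-9,16),(45,99,16),(-45,99,16),(-45,67,16),(45,67,16)]:
    u=proj("top",W(T,q))[0];cv2.circle(t,tuple(int(v) for v in u.round()),0,(255,255,0),-1)
cv2.imwrite("pics/z6.png",np.hstack([cv2.resize(t[180:270,350:420],None,fx=5,fy=5,interpolation=cv2.INTER_NEAREST),cv2.resize(im[180:270,350:420],None,fx=5,fy=5,interpolation=cv2.INTER_CUBIC)]))
E
```

```text
t10.60 tool shift [-98.6 437.1  -5.9] turn -1.849 pos [599.2 242.9 180.6] rot [-3.137  0.004  0.071] gap 35.7 F [ 1.   0.4 -3. ] q6 1.83
in final-yaw axes [-393.2 -215.    -4.4]
```

View pics/z6.png

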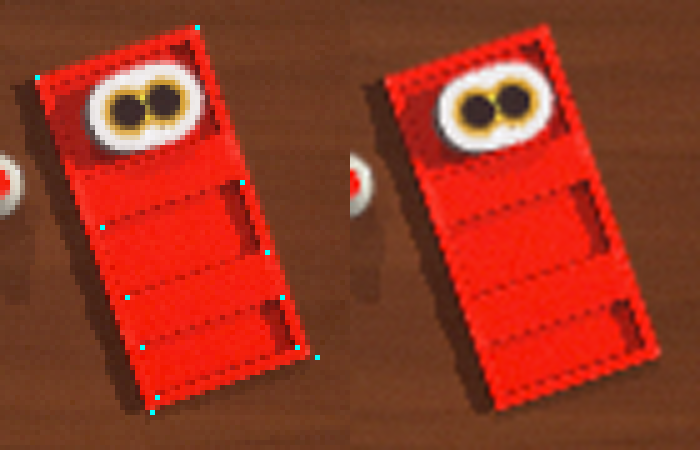

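The projected slot corners match the tote picture to within about 1 px, so I'll use wide slot (532, −200) and narrow slot (467, −223).

Call:
drive_tool(
  motion=[-6.6,29,0,-0.123,-10,28,0,-0.123,-13.5,27,0,-0.123,-17,25,0,-0.123,-20,23,0,-0.123,-22,20,0,-0.123,-25,17,0,-0.123,-26.5,14,0,-0.123],
)

```text
clock: 11.32
eef_pos: [565.3, 2.6, 199.5]
eef_rot: [3.127, -0.022, 1.072]
wrist_force: [0.8, 0.2, -2.9]
finger_gap: 35.9
```

```bash
python3 go.py 532 -200 180 1.92
```

```text
t11.32 tool shift [-194.2   67.5   16.3] turn -0.848 pos [565.3   2.6 199.5] rot [ 3.127 -0.022  1.072] gap 35.9 F [ 0.8  0.2 -2.9] q6 0.43
in final-yaw axes [-179.  -100.6   19.5]
```

Call:
drive_tool(
  motion=[-27.5,9.5,0,-0.121,-28.5,6.5,0,-0.121,-29,3,0,-0.121,-29,-1,0,-0.121,-29,-4,0,-0.121,-28,-8,0,-0.121,-20,-8,0,-0.121,0,0,0,0],
)

```text
clock: 11.98
eef_pos: [531.5, -205.8, 202.7]
eef_rot: [3.111, 0.003, 1.952]
wrist_force: [0.5, -0.4, -2.6]
finger_gap: 35.9
```

```bash
python3 go.py 532 -200 100 1.92
```

```text
t11.98 tool shift [  5.5  -0.5 102.7] turn 0.032 pos [ 531.5 -205.8  202.7] rot [3.111e+00 3.000e-03 1.952e+00] gap 35.9 F [ 0.5 -0.4 -2.6] q6 -0.83
in final-yaw axes [  5.3   2.4 102.7]
```

Call:
drive_tool(
  motion=[5,0,10,0.032,0,0,25,0,0,0,35,0,0,0,35,0,0,0,20,0,0,0,0,0],
)

```text
clock: 12.48
eef_pos: [535.0, -200.5, 79.2]
eef_rot: [3.104, 0.008, 1.905]
wrist_force: [0.0, 0.4, -3.3]
finger_gap: 36.0
```

```bash
python3 go.py 532 -200 23 1.92
```

```text
t12.48 tool shift [ 1.9 -4.8 56. ] turn -0.015 pos [ 535.  -200.5   79.2] rot [3.104 0.008 1.905] gap 36.0 F [ 0.   0.4 -3.3] q6 -0.78
in final-yaw axes [ 1.5 -2.6 56.2]
```

Call:
drive_tool(
  motion=[1,-3.5,12,-0.015,0,0,15,0,0,0,8,0,0,0,0,0],
)

```text
clock: 12.82
eef_pos: [534.4, -199.5, 47.6]
eef_rot: [3.101, 0.01, 1.917]
wrist_force: [-1.6, 0.3, -3.2]
finger_gap: 36.0
```

```bash
python3 go.py 532 -200 23 1.92; python3 - <<'E'
from h import *
t=grab("top","t5");s=grab("side","s5")
cv2.imwrite("pics/z7.png",np.hstack([cv2.resize(t[175:275,345:425],None,fx=5,fy=5,interpolation=cv2.INTER_CUBIC),cv2.resize(s[140:240,330:430],None,fx=4,fy=5,interpolation=cv2.INTER_CUBIC)]))
E
```

```text
t12.82 tool shift [ 0.6 -3.4 24.5] turn -0.003 pos [ 534.4 -199.5   47.6] rot [3.101 0.01  1.917] gap 36.0 F [-1.6  0.3 -3.2] q6 -0.79
in final-yaw axes [ 0.4 -2.5 24.6]
```

View pics/z7.png

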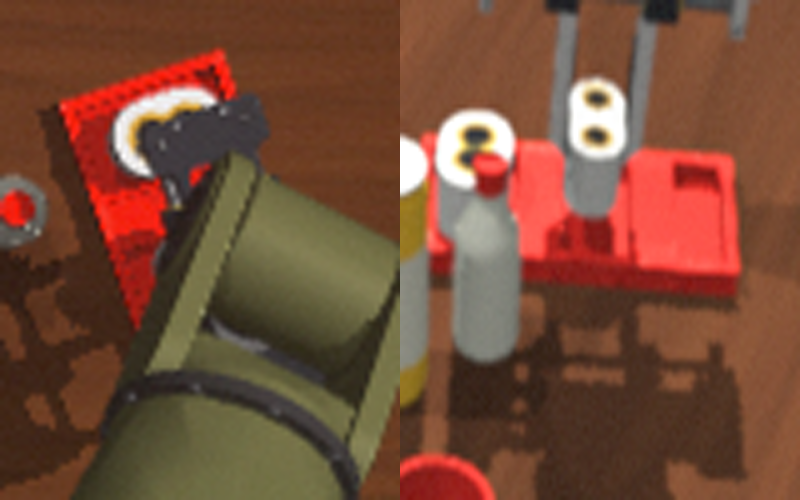

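The side view shows the wide link at (597, 150), held over the wide slot with its bores up. I'll descend gently.

Call:
drive_tool(
  motion=[0.5,-3.2,5,0,0,0,6,0,0,0,5,0,0,0,3,0,0,0,0,0],
)

```text
clock: 13.33
eef_pos: [534.1, -201.2, 31.8]
eef_rot: [3.096, 0.016, 1.916]
wrist_force: [0.4, 0.5, -3.2]
finger_gap: 35.7
```

```bash
python3 go.py 532 -200 23 1.92
```

```text
t13.33 tool shift [ 2.  -1.9  8.7] turn -0.004 pos [ 534.1 -201.2   31.8] rot [3.096 0.016 1.916] gap 35.7 F [ 0.4  0.5 -3.2] q6 -0.80
in final-yaw axes [ 1.8 -1.5  8.8]
```

Call:
drive_tool(
  motion=[1.5,-2,3,0,0,0,3,0,0,0,1,0,0,0,0,0],
)

```text
clock: 13.67
eef_pos: [532.0, -200.5, 24.2]
eef_rot: [3.096, 0.016, 1.916]
wrist_force: [-0.4, -0.5, 1.3]
finger_gap: 35.6
```

```bash
python3 go.py 532 -200 23 1.92
```

```text
t13.67 tool shift [0.5 0.1 1.2] turn -0.004 pos [ 532.  -200.5   24.2] rot [3.096 0.016 1.916] gap 35.6 F [-0.4 -0.5  1.3] q6 -0.80
in final-yaw axes [0.5 0.2 1.2]
```

Call:
drive_tool(
  motion=[0,0,1,0,0,0,0.5,0],
)

```text
clock: 13.83
eef_pos: [532.2, -200.9, 23.8]
eef_rot: [3.096, 0.017, 1.916]
wrist_force: [-4.4, 1.0, 5.4]
finger_gap: 35.8
```

Call:
drive_tool(
  motion=[0,0,0,0,0,0,0,0,0,0,0,0],
  grip_force=4,
)

```text
clock: 14.08
eef_pos: [532.3, -201.0, 24.0]
eef_rot: [3.095, 0.017, 1.916]
wrist_force: [0.3, -0.1, -2.4]
finger_gap: 36.1
```

Call:
drive_tool(
  motion=[0,0,0,0,0,0,0,0,0,0,0,0],
  jaw=0.5,
)

```text
clock: 14.33
eef_pos: [532.8, -201.0, 24.3]
eef_rot: [3.094, 0.017, 1.916]
wrist_force: [-0.5, 0.7, 0.4]
finger_gap: 47.0
```

```bash
python3 go.py 609.5 186 180 .07
```

```text
t14.33 tool shift [ 335.4  210.6 -151.8] turn 1.846 pos [ 532.8 -201.    24.3] rot [3.094 0.017 1.916] gap 47.0 F [-0.5  0.7  0.4] q6 -0.80
in final-yaw axes [ 103.6 -380.7 -155.7]
```

Call:
drive_tool(
  motion=[0,0,-10,0,0,0,-20,0,0,0,-30,0,0,0,-35,0,0,0,-35,0,0,0,-30,0,0,0,0,0],
)

```text
clock: 14.92
eef_pos: [523.3, -200.4, 194.5]
eef_rot: [3.096, 0.016, 1.916]
wrist_force: [1.5, -0.2, -0.4]
finger_gap: 46.8
```

Call:
drive_tool(
  motion=[27,6,0,0.123,29,4,0,0.123,29,1,0,0.123,29,-3,0,0.123,28,-6,0,0.123,27,-10,0,0.123,26,-13,0,0.123,23,-17,0,0.123],
)

```text
clock: 15.58
eef_pos: [502.9, 31.7, 200.0]
eef_rot: [3.092, -0.032, 0.924]
wrist_force: [-0.2, -0.2, -0.1]
finger_gap: 47.2
```

```bash
python3 go.py 609.5 186 180 .07
```

```text
t15.58 tool shift [186.6  -9.3  25.6] turn 0.854 pos [502.9  31.7 200. ] rot [ 3.092 -0.032  0.924] gap 47.2 F [-0.2 -0.2 -0.1] q6 0.64
in final-yaw axes [ 117.1 -146.4   20. ]
```

Call:
drive_tool(
  motion=[26,-1,0,0.122,25.5,-4.5,0,0.122,25,-7.5,0,0.122,24,-10,0,0.122,22.5,-13,0,0.122,20.5,-16,0,0.122,16,-16,0,0.122,0,0,0,0],
)

```text
clock: 16.25
eef_pos: [606.6, 191.0, 210.0]
eef_rot: [3.137, -0.063, 0.042]
wrist_force: [-0.7, -0.6, -0.7]
finger_gap: 47.1
```

```bash
python3 go.py 609.5 186 100 .07; python3 go.py 609.5 186 29 .07; python3 - <<'E'
from h import *
s=grab("side","s6")
cv2.imwrite("pics/z8.png",cv2.resize(s[140:340,225:425],None,fx=3,fy=3,interpolation=cv2.INTER_CUBIC))
E
```

```text
t16.25 tool shift [ -4.3   4.6 110. ] turn -0.028 pos [606.6 191.  210. ] rot [ 3.137 -0.063  0.042] gap 47.1 F [-0.7 -0.6 -0.7] q6 1.79
in final-yaw axes [  2.5   5.2 110. ]
t16.25 tool shift [ -8.7   4.2 180.8] turn -0.028 pos [606.6 191.  210. ] rot [ 3.137 -0.063  0.042] gap 47.1 F [-0.7 -0.6 -0.7] q6 1.79
in final-yaw axes [  2.5   5.2 181. ]
```

View pics/z8.png

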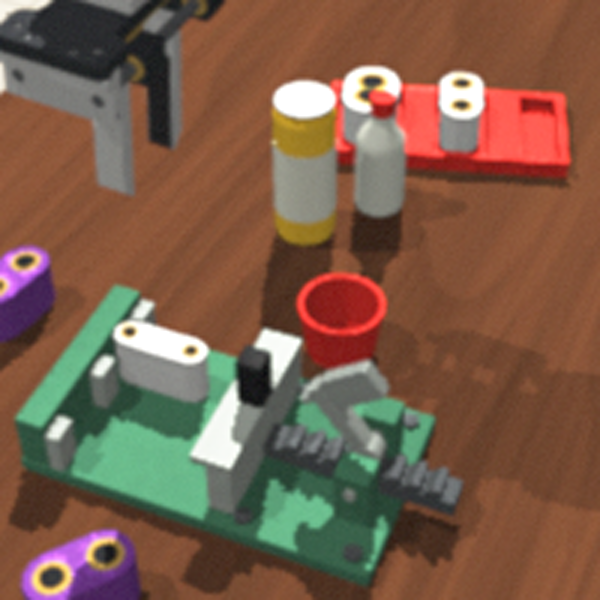

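The wide link sits flat in the wide slot at (460, 115), bores up, and nothing has been knocked. The tool has picked up a 0.06 rad tilt. I'll try removing it with a gentle retreat and a brisk +x move, since that reduced it before.

Call:
drive_tool(
  motion=[-5,0.5,4,-0.014,-10,0.5,8,-0.014,-15,0.5,10,0,-15,0,8,0,-15,0,0,0,-10,0,0,0,-5,0,0,0,0,0,0,0],
)

```text
clock: 16.97
eef_pos: [524.3, 174.7, 172.9]
eef_rot: [3.131, -0.061, 0.099]
wrist_force: [0.5, 0.3, 0.6]
finger_gap: 47.3
```

Call:
drive_tool(
  motion=[35,0,0,0,30,0,0,0,10,0,0,0,5,0,0,0,0,0,0,0],
)

```text
clock: 17.38
eef_pos: [605.1, 180.0, 177.9]
eef_rot: [3.13, -0.06, 0.105]
wrist_force: [-1.3, -0.3, 0.2]
finger_gap: 46.9
```

```bash
python3 go.py 609.5 186 100 .07
```

```text
t17.38 tool shift [ 0.4 -6.4 78. ] turn 0.035 pos [605.1 180.  177.9] rot [ 3.13  -0.06   0.105] gap 46.9 F [-1.3 -0.3  0.2] q6 1.71
in final-yaw axes [ 4.9 -5.7 77.9]
```

Call:
drive_tool(
  motion=[0,-6,10,0.035,0,0,25,0,0,0,25,0,0,0,18,0,0,0,0,0],
)

```text
clock: 17.8
eef_pos: [608.0, 184.8, 99.2]
eef_rot: [3.133, -0.064, 0.07]
wrist_force: [0.3, -0.1, -0.7]
finger_gap: 46.6
```

```bash
python3 go.py 609.5 186 60 .07
```

```text
t17.80 tool shift [-0.9 -1.5 39.2] turn 0.000 pos [608.  184.8  99.2] rot [ 3.133 -0.064  0.07 ] gap 46.6 F [ 0.3 -0.1 -0.7] q6 1.76
in final-yaw axes [ 1.6 -1.1 39.2]
```

Call:
drive_tool(
  motion=[0,-1.5,15,0,0,0,20,0,0,0,15,0,0,0,10,0,0,0,0,0],
)

```text
clock: 18.22
eef_pos: [611.4, 185.8, 42.3]
eef_rot: [3.134, -0.068, 0.073]
wrist_force: [-0.0, 0.7, -1.2]
finger_gap: 46.9
```

```bash
python3 go.py 608 186 29 .07
```

```text
t18.22 tool shift [-4.3 -0.5 13.1] turn 0.003 pos [611.4 185.8  42.3] rot [ 3.134 -0.068  0.073] gap 46.9 F [-0.   0.7 -1.2] q6 1.76
in final-yaw axes [-3.4 -0.4 13.3]
```

Call:
drive_tool(
  motion=[-4.3,-0.5,8,0,0,0,5,0,0,0,0,0],
)

```text
clock: 18.47
eef_pos: [608.3, 186.2, 31.1]
eef_rot: [3.134, -0.071, 0.073]
wrist_force: [-0.5, -0.8, 0.6]
finger_gap: 47.0
```

Call:
drive_tool(
  motion=[0,0,0,0,0,0,0.5,0,0,0,0.5,0,0,0,0.5,0,0,0,0,0,0,0,0,0],
  jaw=1,
  grip_force=15,
)

```text
clock: 18.97
eef_pos: [609.3, 186.5, 31.7]
eef_rot: [3.135, -0.074, 0.073]
wrist_force: [0.3, 0.4, -1.0]
finger_gap: 21.8
```

```bash
python3 go.py 608 186 29 .07
```

```text
t18.97 tool shift [-1.5  0.4  2.6] turn 0.003 pos [609.3 186.5  31.7] rot [ 3.135 -0.074  0.073] gap 21.8 F [ 0.3  0.4 -1. ] q6 1.76
in final-yaw axes [-1.3  0.4  2.7]
```

Gripped at 21.8 mm. Before lifting, I'll push the link lightly against the fixed jaw to take out the wrist tilt.

Call:
drive_tool(
  motion=[2,0,0.3,0,2,0,0.3,0,2,0,0.3,0],
  grip_force=30,
)

```text
clock: 19.22
eef_pos: [610.7, 186.6, 31.5]
eef_rot: [3.133, -0.061, 0.074]
wrist_force: [-18.4, -2.3, 13.4]
finger_gap: 21.8
```

Call:
drive_tool(
  motion=[2,0,0.3,0,2,0,0.3,0,2,0,0.3,0],
)

```text
clock: 19.47
eef_pos: [611.4, 186.7, 31.3]
eef_rot: [3.131, -0.046, 0.074]
wrist_force: [-18.9, -3.2, 12.7]
finger_gap: 21.6
```

Working: force about 19 N and the tilt is falling. Continuing.

Call:
drive_tool(
  motion=[2,0,0.2,0,2,0,0.2,0,2,0,0.1,0,2,0,0,0,2,0,0,0,2,0,0,0],
)

```text
clock: 19.97
eef_pos: [612.5, 186.7, 31.1]
eef_rot: [3.128, -0.014, 0.074]
wrist_force: [-16.9, -2.2, 9.9]
finger_gap: 21.8
```

Call:
drive_tool(
  motion=[2,0,0,0,2,0,0,0,2,0,0,0,0,0,0,0],
)

```text
clock: 20.3
eef_pos: [612.8, 186.7, 31.3]
eef_rot: [3.126, 0.003, 0.074]
wrist_force: [0.4, -0.2, 0.7]
finger_gap: 21.6
```

Call:
drive_tool(
  motion=[0,0,-10,0,0,0,-20,0,0,0,-30,0,0,0,-30,0,0,0,-30,0,0,0,-20,0,0,0,-8,0],
)

```text
clock: 20.88
eef_pos: [612.2, 188.6, 186.1]
eef_rot: [3.126, 0.007, 0.074]
wrist_force: [0.1, 0.5, -1.4]
finger_gap: 21.7
```

```bash
python3 go.py 467 -223 180 1.92
```

```text
t20.88 tool shift [-175.2  399.6   13.7] turn -1.846 pos [612.2 188.6 186.1] rot [3.126 0.007 0.074] gap 21.7 F [ 0.1  0.5 -1.4] q6 1.75
in final-yaw axes [-337.1 -277.3    6.1]
```

Call:
drive_tool(
  motion=[-7,16.5,0,-0.077,-8.5,16,0,-0.077,-9.5,15,1,-0.077,-11,14.5,1,-0.077,-12,13.5,1,-0.077,-13,12.5,1,-0.077,-14,11.5,1,-0.077,-14.5,10.5,1,-0.077],
)

```text
clock: 21.55
eef_pos: [564.2, 49.9, 183.8]
eef_rot: [3.131, 0.011, 0.72]
wrist_force: [-0.0, -0.0, -0.9]
finger_gap: 21.9
```

```bash
python3 go.py 467 -223 180 1.92
```

```text
t21.55 tool shift [-253.  141.    8.] turn -1.200 pos [564.2  49.9 183.8] rot [3.131 0.011 0.72 ] gap 21.9 F [-0.  -0.  -0.9] q6 0.89
in final-yaw axes [-223.2 -184.7    3.8]
```

Call:
drive_tool(
  motion=[-15.5,8.5,0,-0.08,-16.5,7.5,0,-0.08,-17,6,1,-0.08,-17.5,5,1,-0.08,-17.5,3.5,1,-0.08,-18,2,1,-0.08,-18,0.5,1,-0.08,-18,-1,1,-0.08],
)

```text
clock: 22.22
eef_pos: [513.7, -93.2, 177.3]
eef_rot: [-3.14, 0.015, 1.393]
wrist_force: [0.9, 0.8, -1.2]
finger_gap: 21.8
```

```bash
python3 go.py 467 -223 180 1.92
```

```text
t22.22 tool shift [-136.   -23.1   -0.6] turn -0.527 pos [513.7 -93.2 177.3] rot [-3.14   0.015  1.393] gap 21.8 F [ 0.9  0.8 -1.2] q6 -0.06
in final-yaw axes [-106.   -88.3   -2.7]
```

Call:
drive_tool(
  motion=[-18,-3,0,-0.075,-17.5,-4.5,0,-0.075,-17,-6,0,-0.075,-16.5,-7,0,-0.075,-16,-8,0,-0.075,-13,-8,0,-0.075,-8,-6,0,-0.05,0,0,0,0],
)

```text
clock: 22.88
eef_pos: [470.3, -209.6, 176.5]
eef_rot: [-3.13, 0.01, 1.921]
wrist_force: [0.2, 0.2, -1.3]
finger_gap: 21.6
```

```bash
python3 go.py 467 -223 100 1.92
```

```text
t22.88 tool shift [-10.7  -6.8  76.7] turn 0.001 pos [ 470.3 -209.6  176.5] rot [-3.13   0.01   1.921] gap 21.6 F [ 0.2  0.2 -1.3] q6 -0.83
in final-yaw axes [-11.5  -7.7  76.5]
```

Call:
drive_tool(
  motion=[-6,-4,10,0,-5,-3,20,0,0,0,25,0,0,0,25,0,0,0,20,0,0,0,10,0,0,0,0,0],
)

```text
clock: 23.47
eef_pos: [466.4, -223.0, 58.1]
eef_rot: [-3.13, 0.01, 1.909]
wrist_force: [-1.1, 0.6, -2.8]
finger_gap: 22.1
```

```bash
python3 go.py 467 -223 23.5 1.92
```

```text
t23.47 tool shift [ 0.1  1.  34.6] turn -0.011 pos [ 466.4 -223.    58.1] rot [-3.13   0.01   1.909] gap 22.1 F [-1.1  0.6 -2.8] q6 -0.84
in final-yaw axes [-0.3  0.6 34.6]
```

Call:
drive_tool(
  motion=[0,1,10,-0.011,0,0,8,0,0,0,2,0,0,0,0,0],
)

```text
clock: 23.8
eef_pos: [467.6, -222.2, 36.0]
eef_rot: [-3.13, 0.01, 1.919]
wrist_force: [-0.5, 0.1, -0.2]
finger_gap: 22.1
```

```bash
python3 go.py 467 -223 23.5 1.92; python3 - <<'E'
from h import *
s=grab("side","s7")
cv2.imwrite("pics/z9.png",cv2.resize(s[140:230,330:430],None,fx=6,fy=6,interpolation=cv2.INTER_CUBIC))
E
```

```text
t23.80 tool shift [-0.5 -0.7 12.5] turn -0.001 pos [ 467.6 -222.2   36. ] rot [-3.13   0.01   1.919] gap 22.1 F [-0.5  0.1 -0.2] q6 -0.84
in final-yaw axes [-0.6 -0.8 12.5]
```

View pics/z9.png

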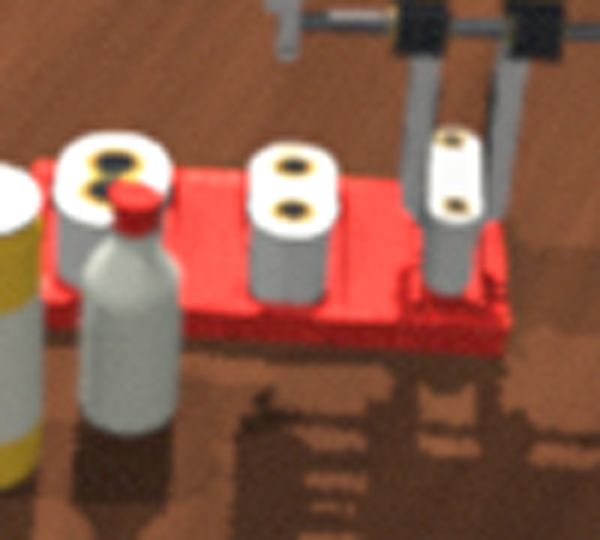

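The narrow link at (455, 210) is centred over the narrow slot (about 408–487 px), and the wide link sits flat. Lowering.

Call:
drive_tool(
  motion=[-0.5,-0.7,4,0,0,0,4,0,0,0,2,0,0,0,1,0,0,0,0,0],
)

```text
clock: 24.27
eef_pos: [468.0, -223.7, 25.9]
eef_rot: [-3.132, 0.013, 1.919]
wrist_force: [0.5, 0.0, -1.7]
finger_gap: 22.1
```

```bash
python3 go.py 467 -223 23.5 1.92
```

```text
t24.27 tool shift [ 1.  -0.7  2.4] turn -0.001 pos [ 468.  -223.7   25.9] rot [-3.132  0.013  1.919] gap 22.1 F [ 0.5  0.  -1.7] q6 -0.84
in final-yaw axes [ 1.  -0.7  2.4]
```

Call:
drive_tool(
  motion=[0.5,-0.7,1.5,0,0,0,1,0,0,0,0.5,0],
)

```text
clock: 24.52
eef_pos: [467.3, -223.8, 23.3]
eef_rot: [-3.133, 0.014, 1.919]
wrist_force: [-2.7, 0.1, 7.3]
finger_gap: 21.7
```

Call:
drive_tool(
  motion=[0,0,1,0,0,0,0.5,0],
)

```text
clock: 24.68
eef_pos: [467.5, -224.1, 23.0]
eef_rot: [-3.133, 0.014, 1.919]
wrist_force: [-1.3, 2.0, 5.3]
finger_gap: 21.9
```

Contact is felt (5–7 N), so I'll ease the grip, open a little and rise.

Call:
drive_tool(
  motion=[0,0,0,0,0,0,0,0],
  grip_force=4,
)

```text
clock: 24.85
eef_pos: [467.6, -224.2, 23.2]
eef_rot: [-3.134, 0.015, 1.919]
wrist_force: [0.1, 0.2, -0.6]
finger_gap: 22.2
```

Call:
drive_tool(
  motion=[0,0,0,0,0,0,0,0,0,0,0,0],
  jaw=0.62,
)

```text
clock: 25.1
eef_pos: [467.8, -224.3, 23.3]
eef_rot: [-3.134, 0.015, 1.919]
wrist_force: [-0.4, 0.1, 0.2]
finger_gap: 35.6
```

Call:
drive_tool(
  motion=[0,0,-6,0,0,0,-12,0,0,0,-25,0,0,0,-35,0,0,0,-40,0,0,0,-40,0,0,0,-20,0,0,0,0,0],
)

```text
clock: 25.77
eef_pos: [466.8, -220.3, 210.9]
eef_rot: [-3.132, 0.013, 1.919]
wrist_force: [0.3, -1.2, 0.6]
finger_gap: 35.6
```

Call:
drive_tool(
  motion=[-10,20,0,0,-10,30,0,0,-10,30,0,0,-10,20,0,0,0,0,0,0],
)

```text
clock: 26.18
eef_pos: [577.8, -223.8, 211.3]
eef_rot: [-3.134, 0.015, 1.917]
wrist_force: [-0.6, 0.1, -1.0]
finger_gap: 35.3
```

```bash
python3 go.py 467 -223 23.5 1.92; python3 - <<'E'
from h import *
s=grab("side","s8");t=grab("top","t8")
cv2.imwrite("pics/z10.png",np.hstack([cv2.resize(s[140:340,225:425],None,fx=2.5,fy=2.5,interpolation=cv2.INTER_CUBIC),cv2.resize(t[170:270,345:425],None,fx=3.5,fy=5,interpolation=cv2.INTER_CUBIC)]))
E
```

```text
t26.18 tool shift [  41.3 -102.6  188. ] turn -0.003 pos [ 577.8 -223.8  211.3] rot [-3.134  0.015  1.917] gap 35.3 F [-0.6  0.1 -1. ] q6 -0.77
in final-yaw axes [  38.7 -103.9  187.8]
```

View pics/z10.png

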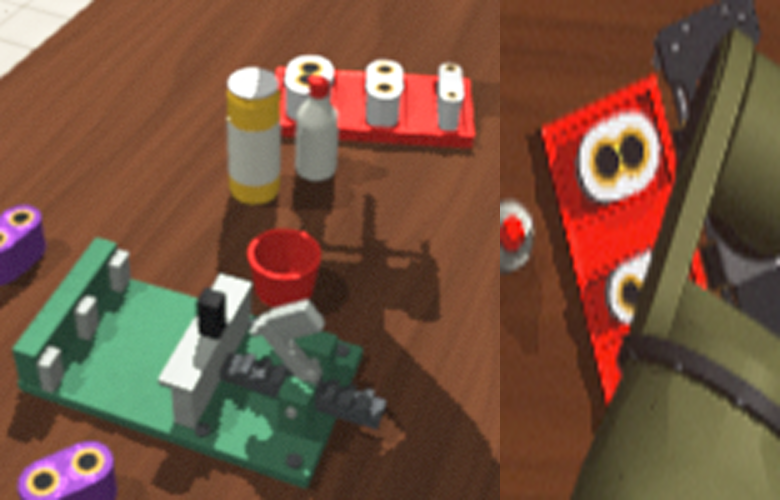

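The final picture shows the narrow link at (450, 95) and the wide link at (384, 92), both upright in their slots. The clamp is empty, the bar is back and the pawl is up. The can, bottle, cup and big link are standing where they were.

```bash
python3 -c "
from cell import *
print(sign_off())"
```

```text
the job is handed in; nothing more can be done
None
```

The job is done and handed in at about 26 s of the 72 s allowed.

**What I did:** I lifted the pawl to about 1.0 rad and left it up, then pulled the bar back against its stop. I set the wide link in the wide slot and the narrow link in the narrow slot, lowering each until I felt it touch the floor before opening the fingers.

**Last checks:**
- **Links:** the side view shows both links upright, bores up, each in its own slot. The arm hid the narrow link and part of the wide one in the last top view, so that view did not confirm them.
- **Clamp:** it is open and empty, with the pawl up. When I pulled the bar, the force levelled off at 17 N, which shows it had reached the stop. The camera put the post within about 1 mm of its fully-back position.
- **Other objects:** the can, bottle, cup and big link look unmoved by eye.

**Disagreements and issues:**
- The top and side cameras differed by about 4 mm in y on where the links lay in the clamp. I used values between the two, and both grasps closed at the right width.
- The wrist had picked up a tilt of up to 0.07 rad. I removed it before lifting the narrow link by pushing the gripped link against the fixed jaw at about 19 N. The wide link was set down with the tool tilted by about 0.05 rad and settled flat.

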